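# Seat the dicing grid in the cheese cutter

### The job

The dicing grid of the cheese-cutting machine is not seated: it stands proud of the chamber, riding on the locating pin in the chamber wall. With a fingertip in one of its openings turn the grid round, without lifting it, until the notch in its rim is over the pin, then press it down without forcing it until it is fully home, flush with the chamber rim. Leave the pan, the pusher, the slicing disc and the cheese where they are.

Things in the scene. Friction and masses are not known exactly. Their poses are not given: they have to be found in the camera images.
- machine: Fixed countertop cheese cutter of cast aluminium, 325 x 285 mm, open round chamber on top. Origin on the counter under the chamber's vertical axis; x axis away from the black control panel to the rear housing, y to the outlet chute, z up. Chamber wall 96 mm inner, 105 mm outer radius. The rear housing starts 125 mm behind the axis; its hinge eyes reach 225 mm high.
- pin (a point): The locating pin: a round horizontal steel pin, 9 mm thick, that sticks radially inwards from a slot in the chamber wall on the machine's -y side. The point is on its axis 86.5 mm from the chamber axis, 214.5 mm above the counter.
- rim_centre (a point): Point on the chamber axis at the height of the chamber rim, 225 mm above the counter. Below the grid the chamber is free down to the white ejector paddles (180 mm above the counter); the drive shaft stands on the axis under the hub.
- grid: Dicing grid: round steel frame, 182 mm across, 16 mm thick, guided by the shaft: it only turns about the chamber axis and slides up or down. Origin on the axis at its underside; x axis to the notch, z up. Rim 81 to 91 mm in radius. Half towards -x: blades in a 20 mm lattice. Half towards +x: open but for a spoke from hub to notch. It stays where it is left; turning it takes about 0.12 N m.
- notch (a point): The notch: a slot 14 mm wide cut through the full 10 mm width of the grid's rim, open above, below and outwards. The point is in the middle of the notch, 86.5 mm from the axis, at the grid's upper face. The notch goes down over the pin when this point is above the pin to within about 3 mm.
- hub_top (a point): Centre of the round hub, 44 mm across, level with the grid's upper face (16 mm above its underside): a good place to press. Its 23 mm bore can be pressed on like the rest.
- opening_left (a point): Middle of the opening on the +y side of the spoke (grid's frame), at the grid's upper face, 54 mm from the axis. The opening is a quarter disc, clear from the hub (22 mm) to 72 mm radius, between the spoke (14 mm wide, along x, top 2 mm below the rim's, 12 mm high) and a cross bar (8 mm wide, along y); it takes a fingertip, which can push on the spoke.
- opening_right (a point): Middle of the like opening on the -y side of the spoke, at the grid's upper face, 54 mm from the axis.
- grid_press (a joint): How far the grid has gone down from riding on the pin (m): 0 on the pin, 0.010 fully home with its upper face flush with the chamber rim; negative if lifted. A snug ring on the shaft holds it at any height: it needs 6 to 8 N to go down, and more than 15 N means that it is home or stands on the pin.
- grid_turn (a joint): Turn of the grid (rad, counter-clockwise from above): notch over the pin at 0 and at every full turn (6.283). Starts between 0.6 and 5.68; it can be turned either way without stop.
- catch_pan: Open steel pan, 190 x 178 mm and 100 mm high, on the counter under the outlet chute. Leave alone.
- slicing_disc: Slicing disc, 184 mm across and 26 mm high, white hub, lying on the counter. Leave alone.
- pusher: White plastic feed pusher, 60 mm across and 150 mm high, standing on the counter. Leave alone.
- cheese: Wedge of cheese, 75 mm high, on a wooden board. Leave alone.

How it is judged:
By the outcome, as a careful person would: the job done as asked, in the order asked, and still so for the second after the job is handed in, with the robot touching nothing.
It also fails if it takes over 56 s, if anything falls off the work surface, if the arm or the gripper's body presses on something with over 40 N, if the wrist force passes 120 N, or if a joint passes its speed limit or range.

### The arm

A 7-joint arm with a two-finger parallel gripper is mounted at the origin on the work surface. World frame = base frame: x ahead of the robot, y to its left, z up, the work surface at z = 0. Lengths are in m, angles in rad, forces in N, time in s.
With the tool pointing down it reaches from about 0.425 to 1.025 m from the base axis. Payload 9.4 kg.
Tool frame: the origin (TCP) lies at the very end of the fingers, on their centre line; the grasp point (between the pads) lies 19 mm behind it (manip.pinch_z is the distance from the TCP to the grasp point, in m); z points along the fingers, y is the direction in which the jaws open and shut (so a half turn about z gives the same grasp; the last joint's range is limited). The gripper opens to 85 mm and grips with 20 to 120 N. Pads are 22 mm wide; open, the fingers measure 114 mm over their backs; the gripper's body (76 mm by 85 mm) begins 54 mm behind the grasp point. The pads swing forward as they close: fully open they stand 13 mm farther back than shut.
Start: joints at [1.067, 0.599, -0.003, 1.599, 0.002, 0.943, -0.08], TCP at [0.3, -0.66, 0.231] pointing down, gripper open.
Joint ranges: [-2.57, 2.57], [-0.35, 1.97], [-1.29, 1.29], [0.11, 2.56], [-1.05, 4.19], [0.11, 1.86], [-2.63, 2.63]. Speed limits (rad/s): [2.22, 2.22, 3.01, 3.01, 3.14, 3.14, 3.14].

### API

Orientations are given as a 3x3 rotation matrix whose columns are the frame's x, y, z axes.
In Python, from rig import manip gives the robot as it stands.
- The arm moves only by the tool carry_out, never from a script. Its argument "increments" is one flat list of numbers, 7 for each row, row after row: the shift along the tool's x, y, z scaled (see below), then the turn, a rotation vector about the tool's x, y, z scaled (see below), then the closure in counts, from 0 (fully open) to 255 (shut). A call has 1 to 20 rows; each row is the pose to reach, as a shift and turn from the pose measured when the call began, along the tool's axes at that moment; what a row does not reach only later rows make up. The controller multiplies each number of a shift by 0.1 m and each number of a turn by 90 degrees. A row lasts 1/8 s, in which the tool goes at most 62.5 mm and 10.7 degrees, less where a joint would pass 70% of its speed; a pose out of reach is approached as far as the arm can. A call with a number of a shift or a turn outside -1 to 1 is refused whole. A call with a gripper value outside its range is refused whole. The fingers move at their own pace and stop on an object; "force" is the grip in N (left out, the last holds). Time passes only in rows, so rows that repeat a pose let the fingers close. It gives the time, the measured TCP pose, the force and the opening at its end, in the units of the state.
- manip.sense(): the state, without advancing time (a new reading comes with each control period).
- manip.read_camera(name): name is "scene" or "side" or "wrist"; returns a dict with "image" (480x640x3 uint8, red, green, blue), "z_map" (480x640 float32, m along the optical axis (not along the pixel's ray), 0 where there is no reading), "vertical_fov" (degrees; the focal length in pixels is half the picture's height over the tangent of half this angle, whatever the lens; pixels are square), "cx", "cy" (the principal point, pixels), "R" (3x3) and "t" (3): a world point X has camera coordinates R X + t. Camera axes: x right, y down, z forward; pixel columns grow to the right and rows downward; lengths in m; the calibration is good to about 2 mm. A picture is of the moment at which its call begins.
- manip.job_done(): hands the job in, once; it reports no verdict.
Trained networks look in the newest picture that a camera, given by its name, has taken for a name from the list of things; names that differ only in an ending like _2 or _b are one class to them, and where a whole thing is asked for, a point or a joint stands for the part that bears it (a point fixed in the world has none). Each returns a list of dicts, best first, with "confidence" (0 to 1); they miss things now and then, are a little off and sometimes report something else, mostly with a low value. They report only what shows in the picture. A call takes as long as a camera call.
- manip.trace(camera, thing): "mask" (480x640 bool, what is visible of it).
- manip.place_of(camera, thing): "centre" ([x, y, z] in m, in world coordinates, good to about 4 mm: a listed point, or the origin of a listed thing).
The state is a dict: "time_s": time; "joints": joint angles; "qvel": joint speeds; "joint_torque": joint torques, N m; "ee_pos": TCP position; "ee_rot": TCP orientation; "force": force on the tool from outside, world axes, zero at the start; "wrist_torque": the same for the moment, N m; "gripper_width": finger opening in m.
Only numpy, scipy, OpenCV 4.12 (cv2) and the standard library are available. Lean on these libraries where they do the work, as an engineer would, in place of code of your own. Each camera call takes 0.05 s, during which the arm holds its last target.

## Working session

There is one attempt and no reset: what is moved stays moved. The work goes in short steps, Python scripts to look and compute and a tool call to move; the robot and the scene stay as the last step left them, time stands still between calls to the robot, and variables do not carry over. Pictures are saved under pics/ and viewed, and the job is handed in when it is done.

Besides the shell and the picture viewer there is one more tool, called after "Call:" as name(argument=value, ...), one argument or row to a line, values as JSON. carry_out: Moves the arm, as the interface text tells. Shifts and turns lie within -1 to 1; 1 stands for 0.1 m of shift or 90 degrees of turn. Its arguments: {"type":"object","properties":{"increments":{"type":"array","items":{"type":"number"}},"force":{"type":"number"}},"required":["increments"]}

```bash
mkdir -p pics; ls
cat > h.py <<'E'
from rig import manip
import numpy as np, cv2
np.set_printoptions(precision=4,suppress=True)
def shot(c,n):
    d=manip.read_camera(c); cv2.imwrite(f'pics/{n}.png',d['image'][:,:,::-1]); return d
def K(d):
    f=240/np.tan(np.radians(d['vertical_fov'])/2); return f,d['cx'],d['cy']
def proj(d,X):
    f,cx,cy=K(d); c=np.array(d['R'])@X+d['t']; return cx+f*c[0]/c[2],cy+f*c[1]/c[2]
def world(d,u,v):
    f,cx,cy=K(d); z=d['z_map'][int(v),int(u)]; return np.array(d['R']).T@(np.array([(u-cx)/f*z,(v-cy)/f*z,z])-d['t'])
E
python3 - <<'E'
from h import *
for c in ['scene','side','wrist']:
    d=shot(c,c+'0')
    print(c,np.array(d['R']),d['t'])
    for t in ['machine','pin','rim_centre','grid','notch','hub_top','opening_left','opening_right','catch_pan','pusher','slicing_disc','cheese']:
        r=manip.place_of(c,t)
        print(t,[(np.array(x['centre']),round(x['confidence'],2)) for x in r[:2]])
s=manip.sense();print(s['time_s'],s['ee_pos'],s['ee_rot'],s['force'])
E
```

```text
pics
scene [[-0.233   0.9724  0.0153]
 [ 0.6572  0.169  -0.7345]
 [-0.7168 -0.1611 -0.6784]] [ 0.1496 -0.1842  1.5133]
machine []
pin [(array([ 0.5817, -0.0907,  0.2162]), 0.82), (array([0.7055, 0.246 , 0.0029]), 0.47)]
rim_centre [(array([ 0.5986, -0.0036,  0.227 ]), 0.64)]
grid [(array([ 0.5943, -0.0046,  0.2202]), 0.82), (array([ 0.318 , -0.4652,  0.002 ]), 0.27)]
notch [(array([0.6025, 0.0817, 0.2371]), 0.72)]
hub_top [(array([ 0.5915, -0.0058,  0.2364]), 0.97), (array([0.5567, 0.0275, 0.2325]), 0.67)]
opening_left [(array([0.5617, 0.0259, 0.2346]), 0.87)]
opening_right [(array([0.6347, 0.0287, 0.2343]), 0.62)]
catch_pan [(array([0.7058, 0.2464, 0.0035]), 0.89), (array([ 0.5935, -0.0069,  0.2359]), 0.25)]
pusher [(array([0.2945, 0.4297, 0.0019]), 0.86), (array([ 0.5986, -0.0044,  0.2279]), 0.27)]
slicing_disc [(array([ 0.3176, -0.464 , -0.0001]), 0.66)]
cheese [(array([ 0.5998, -0.4907,  0.0157]), 0.76)]
side [[-0.8506 -0.5255 -0.0184]
 [-0.3646  0.6147 -0.6995]
 [ 0.3789 -0.5883 -0.7144]] [0.3576 0.3106 0.9092]
machine [(array([ 0.5981, -0.0093,  0.2349]), 0.45)]
pin [(array([ 0
[... 260 characters left out ...]
y([0.5594, 0.0368, 0.2344]), 0.86)]
opening_right [(array([0.6396, 0.0301, 0.2334]), 0.92)]
catch_pan [(array([0.702 , 0.2451, 0.0014]), 0.78)]
pusher []
slicing_disc [(array([ 0.3145, -0.4613,  0.0041]), 0.56)]
cheese [(array([ 0.6048, -0.4935,  0.02  ]), 0.65)]
wrist [[ 0.415  -0.9098  0.0008]
 [-0.8713 -0.3972  0.2883]
 [-0.262  -0.1204 -0.9575]] [-0.7252 -0.0376  0.3789]
machine []
pin []
rim_centre []
grid []
notch []
hub_top []
opening_left []
opening_right []
catch_pan []
pusher []
slicing_disc [(array([ 0.3181, -0.4607,  0.0029]), 0.56)]
cheese []
1.95 [ 0.3001 -0.66    0.2313] [[ 0.9103  0.4139 -0.    ]
 [ 0.4139 -0.9103 -0.    ]
 [-0.      0.     -1.    ]] [-0.1438 -0.514   0.0926]
```

View pics/scene0.png

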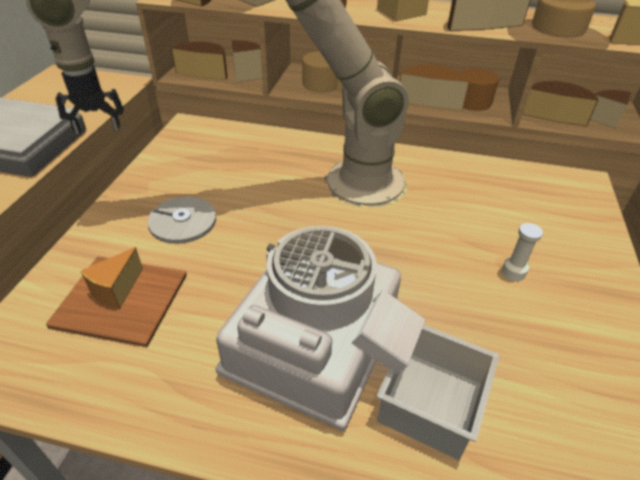

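View pics/side0.png

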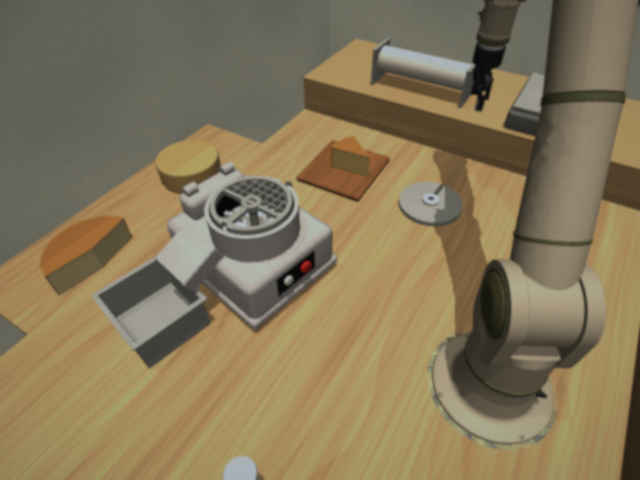

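The scene view shows the grid at about (322,262) px, with the lattice half to the left and the notch towards the chute. The pin shows at about (270,247). The networks put the axis at about (0.596, -0.006), the notch at 86° and the pin at -100°, so I need about +173° counter-clockwise. I'll close the gripper and go above the right-hand opening.

Call:
carry_out(
  increments=[0.5,-0.4,-0.3,0,0,0,255,0.9,-0.77,-0.6,0,0,0,255,0.9,-0.77,-0.6,0,0,0,255],
  force=40,
)

```text
time_s: 2.33
ee_pos: [0.3535, -0.5497, 0.2939]
ee_rot: [[0.908, 0.419, 0.003], [0.419, -0.908, -0.001], [0.002, 0.003, -1.0]]
force: [-0.3, -1.2, -1.2]
gripper_width: 0.0321
```

Call:
carry_out(
  increments=[0.5,-0.4,-0.3,0,0,0,255,1,-0.85,-0.6,0,0,0,255,1,-0.85,-0.6,0,0,0,255],
)

```text
time_s: 2.7
ee_pos: [0.4102, -0.4285, 0.3554]
ee_rot: [[0.907, 0.421, 0.005], [0.421, -0.907, -0.002], [0.004, 0.004, -1.0]]
force: [-0.5, -1.2, 0.5]
gripper_width: -0.0003
```

Call:
carry_out(
  increments=[0.5,-0.4,0,0,0,0,255,1,-0.85,0,0,0,0,255,1,-0.85,0,0,0,0,255],
)

```text
time_s: 3.08
ee_pos: [0.4666, -0.306, 0.3551]
ee_rot: [[0.905, 0.426, 0.005], [0.426, -0.905, -0.001], [0.004, 0.003, -1.0]]
force: [-0.5, -1.1, 0.3]
gripper_width: -0.0001
```

Call:
carry_out(
  increments=[0.5,-0.4,0,0,0,0,255,1,-0.85,0,0,0,0,255,1,-0.85,0,0,0,0,255],
)

```text
time_s: 3.45
ee_pos: [0.5223, -0.1838, 0.3549]
ee_rot: [[0.903, 0.43, 0.005], [0.43, -0.903, -0.0], [0.005, 0.002, -1.0]]
force: [0.1, -0.0, -0.3]
gripper_width: 0.0
```

Call:
carry_out(
  increments=[0.5,-0.4,0,0,0,0,255,0.94,-0.76,0,0,0,0,255,0.94,-0.76,0,0,0,0,255],
)

```text
time_s: 3.82
ee_pos: [0.5761, -0.0717, 0.3545]
ee_rot: [[0.901, 0.435, 0.005], [0.435, -0.901, 0.001], [0.005, 0.001, -1.0]]
force: [1.6, -1.2, -0.0]
gripper_width: 0.0002
```

Call:
carry_out(
  increments=[0.5,-0.4,0,0,0,0.11,255,0.94,-0.76,0,0,0,0.22,255,0.94,-0.76,0,0,0,0.33,255,0.94,-0.76,0,0,0,0.33,255,0.94,-0.76,0,0,0,0.33,255],
)

```text
time_s: 4.45
ee_pos: [0.6276, 0.035, 0.3548]
ee_rot: [[0.998, -0.068, 0.005], [-0.068, -0.998, 0.0], [0.005, -0.001, -1.0]]
force: [-0.4, -0.3, -0.7]
gripper_width: -0.0001
```

Run:
```python
from h import *
for c in ['scene','side','wrist']:
    d=shot(c,c+'1')
    for t in ['pin','rim_centre','grid','notch','hub_top','opening_left','opening_right']:
        r=manip.place_of(c,t)
        print(c,t,[(np.array(x['centre']),round(x['confidence'],2)) for x in r[:2]])
s=manip.sense();print(s['time_s'],s['ee_pos'],s['ee_rot'],s['force'],s['joints'])
```

```text
scene pin [(array([ 0.5845, -0.09  ,  0.216 ]), 0.7)]
scene rim_centre [(array([ 0.5951, -0.0055,  0.228 ]), 0.57)]
scene grid [(array([ 0.594 , -0.0073,  0.2205]), 0.79)]
scene notch [(array([0.6006, 0.0826, 0.2367]), 0.64)]
scene hub_top [(array([ 0.5929, -0.0079,  0.2371]), 0.81)]
scene opening_left [(array([0.5583, 0.0299, 0.2361]), 0.69)]
scene opening_right [(array([0.6354, 0.0309, 0.2352]), 0.78), (array([ 0.58  , -0.0916,  0.2139]), 0.67)]
side pin [(array([ 0.5836, -0.0876,  0.2124]), 0.76)]
side rim_centre [(array([ 0.5935, -0.0072,  0.2246]), 0.81)]
side grid [(array([ 0.5996, -0.0063,  0.2189]), 0.96)]
side notch [(array([0.5997, 0.081 , 0.2352]), 0.84)]
side hub_top [(array([ 0.5971, -0.0095,  0.2352]), 0.91), (array([ 0.5955, -0.0047,  0.2251]), 0.61)]
side opening_left [(array([0.5609, 0.034 , 0.2346]), 0.74)]
side opening_right [(array([0.6391, 0.0313, 0.2351]), 0.94)]
wrist pin [(array([ 0.5796, -0.0896,  0.2136]), 0.79)]
wrist rim_centre [(array([ 0.5976, -0.0099,  0.2236]), 0.64)]
wrist grid [(array([ 0.5979, -0.0023,  0.2158]), 0.68), (array([ 0.3179, -0.4583, -0.    ]), 0.29)]
wrist notch [(array([0.5972, 0.0786, 0.2374]), 0.89)]
wrist hub_top [(array([0.5941, 0.0024, 0.2342]), 0.65)]
wrist opening_left []
wrist opening_right []
5.65 [0.6277 0.0376 0.3549] [[ 0.9976 -0.0686  0.0053]
 [-0.0686 -0.9976  0.0014]
 [ 0.0052 -0.0018 -1.    ]] [-0.204  -0.4028 -0.997 ] [-0.0763  0.3711 -0.1045  1.6811  0.0422  1.0861 -1.8326]
```

View pics/wrist1.png

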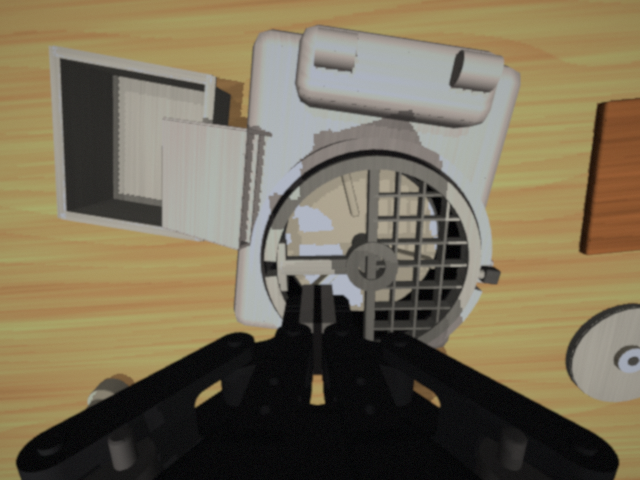

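Run:
```python
from h import *
d=shot('wrist','wrist2'); s=manip.sense()
R=np.array(s['ee_rot']);p=np.array(s['ee_pos'])
f,cx,cy=K(d);v,u=np.mgrid[:480,:640];z=d['z_map']
C=np.stack([(u-cx)/f*z,(v-cy)/f*z,z],-1)
W=(C-d['t'])@np.array(d['R']); T=(W-p)@R
m=(z>0)
for a,b in [(-.005,.003),(-.01,-.005),(-.02,-.01),(-.03,-.02),(-.045,-.03)]:
    k=m&(T[...,2]>a)&(T[...,2]<b)&(np.abs(T[...,0])<.06)&(np.abs(T[...,1])<.08)
    q=T[k]; print(a,len(q),q.min(0) if len(q) else '',q.max(0) if len(q) else '')
# rim top
k=m&(np.abs(W[...,2]-.235)<.003)&(np.hypot(W[...,0]-.596,W[...,1]+.006)<.1)
q=W[k];print(len(q),q[:,2].mean())
r=np.hypot(q[:,0]-.596,q[:,1]+.006);qq=q[(r>.079)]
A=np.c_[2*qq[:,:2],np.ones(len(qq))];x=np.linalg.lstsq(A,(qq[:,:2]**2).sum(1),rcond=None)[0];print(x[:2],np.sqrt(x[2]+x[0]**2+x[1]**2))
```

```text
-0.005 9 [ 0.0108 -0.0066 -0.0049] [ 0.0112  0.006  -0.004 ]
-0.01 208 [ 0.0064 -0.0126 -0.01  ] [ 0.0121  0.0121 -0.005 ]
-0.02 670 [ 0.0063 -0.0137 -0.02  ] [ 0.0122  0.0135 -0.01  ]
-0.03 815 [ 0.0064 -0.0137 -0.03  ] [ 0.0122  0.0135 -0.02  ]
-0.045 1621 [-0.0111 -0.0267 -0.045 ] [ 0.0146  0.0265 -0.03  ]
12896 0.23487917755700274
[ 0.5972 -0.0062] 0.08537708626695716
```

Call:
carry_out(
  increments=[0,0.06,0.4,0,0,0,255,0,0.06,0.8,0,0,0,255,0,0.06,0.9,0,0,0,255,0,0.06,0.9,0,0,0,255],
)

```text
time_s: 6.2
ee_pos: [0.628, 0.0319, 0.2651]
ee_rot: [[0.998, -0.069, 0.005], [-0.069, -0.998, 0.001], [0.005, -0.002, -1.0]]
force: [-0.4, 0.4, 0.6]
gripper_width: -0.0
```

Call:
carry_out(
  increments=[0,0,0.2,0,0,0,255,0,0,0.42,0,0,0,255,0,0,0.42,0,0,0,255],
)

```text
time_s: 6.58
ee_pos: [0.6283, 0.032, 0.2236]
ee_rot: [[0.998, -0.068, 0.005], [-0.068, -0.998, 0.001], [0.005, -0.002, -1.0]]
force: [-0.4, -0.2, 0.1]
gripper_width: 0.0002
```

Run:
```python
from h import *
s=manip.sense();print(s['time_s'],s['ee_pos'],s['ee_rot'],s['force'])
d=shot('wrist','wrist3');d=shot('side','side3');cv2.imwrite('pics/side3c.png',cv2.resize(d['image'][130:290,150:350,::-1],(800,640))[:600])
```

```text
6.575 [0.6283 0.032  0.2236] [[ 0.9976 -0.0684  0.0047]
 [-0.0684 -0.9977  0.0014]
 [ 0.0046 -0.0018 -1.    ]] [-0.3655 -0.1565  0.0603]
```

View pics/wrist3.png

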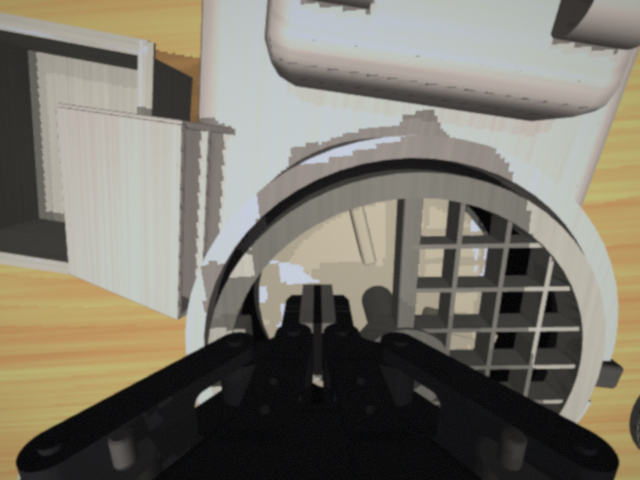

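View pics/side3c.png

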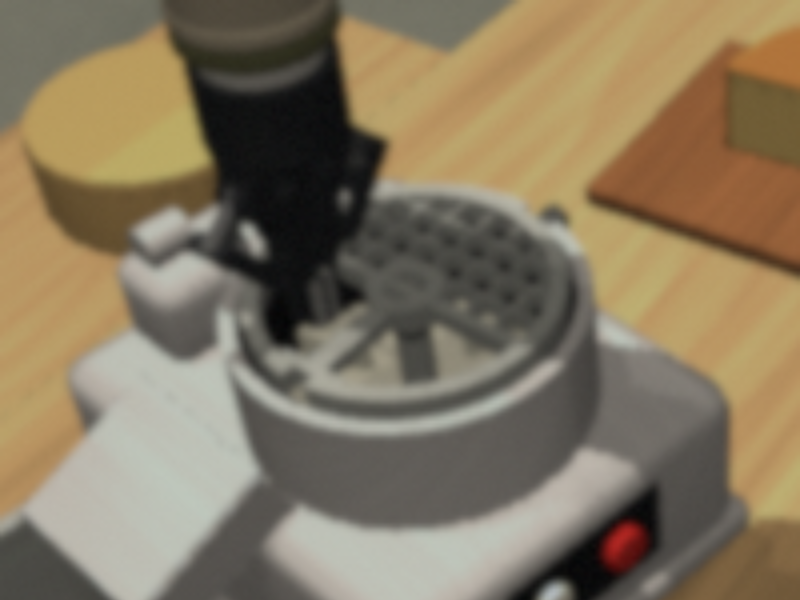

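```bash
cat > arc.py <<'E'
from h import *
import sys
A=np.array([.5965,-.0063])
def state():
    s=manip.sense();R=np.array(s['ee_rot']);p=np.array(s['ee_pos'])
    r=np.r_[p[:2]-A,0]@R
    print('t',s['time_s'],'pos',p,'alpha',np.degrees(np.arctan2(R[1,0],R[0,0])),'off,out',r[0],-r[1],'F',np.array(s['force']),'tq',np.array(s['wrist_torque']))
    return R,p,r
def arc(angs,off,out,z,tilt=True):
    R,p,r=state(); o=[]
    for D in angs:
        a=np.radians(D);c,s=np.cos(a),np.sin(a)
        q=np.array([c*off+s*-out,-s*off+c*-out])-r[:2]
        o+= [round(x,3) for x in (q[0]*10,q[1]*10,(p[2]-z)*10,0,0,-D/90)]+[255]
    print(o)
E
python3 -c "
from arc import *
arc([0,8,16,24,32,40,40],.018,.043,.223)"
```

```text
t 6.675 pos [0.6291 0.0321 0.2248] alpha -3.9302564811924228 off,out 0.02987993936274628 0.04052036308896613 F [ 0.6138 -0.4968 -0.362 ] tq [-0.0298 -0.0029 -0.0294]
[np.float64(-0.119), np.float64(-0.025), np.float64(0.018), 0, 0, 0.0, 255, np.float64(-0.18), np.float64(-0.046), np.float64(0.018), 0, 0, -0.089, 255, np.float64(-0.244), np.float64(-0.058), np.float64(0.018), 0, 0, -0.178, 255, np.float64(-0.309), np.float64(-0.061), np.float64(0.018), 0, 0, -0.267, 255, np.float64(-0.374), np.float64(-0.055), np.float64(0.018), 0, 0, -0.356, 255, np.float64(-0.437), np.float64(-0.04), np.float64(0.018), 0, 0, -0.444, 255, np.float64(-0.437), np.float64(-0.04), np.float64(0.018), 0, 0, -0.444, 255]
```

Call:
carry_out(
  increments=[-0.1,-0.025,0.02,0,0,0,255,-0.12,-0.025,0.02,0,0,0,255,-0.18,-0.045,0.02,0,0,-0.09,255,-0.245,-0.06,0.02,0,0,-0.18,255,-0.31,-0.06,0.02,0,0,-0.265,255,-0.375,-0.055,0.02,0,0,-0.355,255,-0.435,-0.04,0.02,0,0,-0.445,255,-0.435,-0.04,0.02,0,0,-0.445,255],
)

```text
time_s: 7.68
ee_pos: [0.586, 0.0391, 0.2231]
ee_rot: [[0.808, 0.589, 0.008], [0.589, -0.808, 0.002], [0.008, 0.003, -1.0]]
force: [0.2, 1.3, 1.1]
gripper_width: 0.0
```

Run:
```python
from arc import *
d=shot('scene','scene4');cv2.imwrite('pics/scene4c.png',cv2.resize(d['image'][190:340,230:430,::-1],(800,600)))
for c in ['scene','wrist','side']:
    manip.read_camera(c)
    print(c,[(np.array(x['centre']),round(x['confidence'],2)) for x in manip.place_of(c,'notch')[:2]])
arc([8,16,24,32,40,48,48],.018,.043,.223)
```

```text
scene [(array([0.5454, 0.0623, 0.2354]), 0.97), (array([ 0.298 ,  0.4278, -0.0009]), 0.22)]
wrist []
side [(array([0.5432, 0.0653, 0.235 ]), 0.84), (array([ 0.6   , -0.0067,  0.2183]), 0.51)]
t 8.025 pos [0.586  0.039  0.2224] alpha 36.06587256776801 off,out 0.018212135116299003 0.0427839787596917 F [ 0.7407  0.4155 -0.2809] tq [ 0.0435 -0.1095  0.0059]
[np.float64(-0.064), np.float64(-0.023), np.float64(-0.006), 0, 0, -0.089, 255, np.float64(-0.128), np.float64(-0.035), np.float64(-0.006), 0, 0, -0.178, 255, np.float64(-0.193), np.float64(-0.038), np.float64(-0.006), 0, 0, -0.267, 255, np.float64(-0.257), np.float64(-0.032), np.float64(-0.006), 0, 0, -0.356, 255, np.float64(-0.321), np.float64(-0.017), np.float64(-0.006), 0, 0, -0.444, 255, np.float64(-0.381), np.float64(0.006), np.float64(-0.006), 0, 0, -0.533, 255, np.float64(-0.381), np.float64(0.006), np.float64(-0.006), 0, 0, -0.533, 255]
```

View pics/scene4c.png

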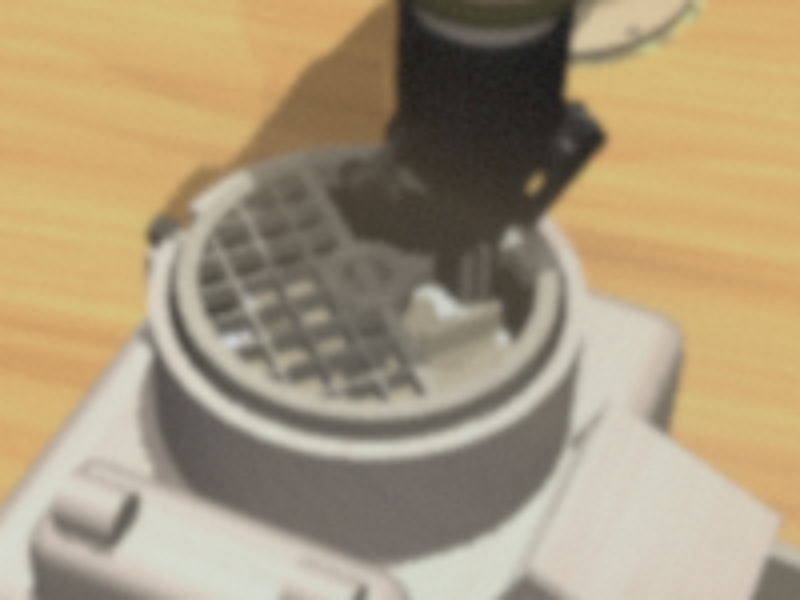

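The grid turns with the finger: the notch now reads about 127° and the tool's α+90 is 126°. I'll continue the arc.

Call:
carry_out(
  increments=[-0.065,-0.023,0,0,0,-0.09,255,-0.13,-0.035,0,0,0,-0.18,255,-0.193,-0.038,0,0,0,-0.267,255,-0.257,-0.032,0,0,0,-0.356,255,-0.32,-0.017,0,0,0,-0.445,255,-0.38,0.006,0,0,0,-0.533,255,-0.38,0.006,0,0,0,-0.533,255],
)

```text
time_s: 8.9
ee_pos: [0.5555, 0.0157, 0.222]
ee_rot: [[0.106, 0.994, 0.006], [0.994, -0.106, 0.001], [0.002, 0.006, -1.0]]
force: [0.9, 0.4, -0.1]
gripper_width: -0.0001
```

Run:
```python
from arc import *
arc([8,16,24,32,40,48,48],.018,.043,.223)
```

```text
t 8.9 pos [0.5555 0.0157 0.222 ] alpha 83.9176407673081 off,out 0.017526674353459188 0.0431177340660166 F [ 0.8639  0.393  -0.15  ] tq [0.0118 0.0067 0.0137]
[np.float64(-0.057), np.float64(-0.02), np.float64(-0.01), 0, 0, -0.089, 255, np.float64(-0.121), np.float64(-0.032), np.float64(-0.01), 0, 0, -0.178, 255, np.float64(-0.186), np.float64(-0.035), np.float64(-0.01), 0, 0, -0.267, 255, np.float64(-0.25), np.float64(-0.029), np.float64(-0.01), 0, 0, -0.356, 255, np.float64(-0.314), np.float64(-0.014), np.float64(-0.01), 0, 0, -0.444, 255, np.float64(-0.374), np.float64(0.01), np.float64(-0.01), 0, 0, -0.533, 255, np.float64(-0.374), np.float64(0.01), np.float64(-0.01), 0, 0, -0.533, 255]
```

Call:
carry_out(
  increments=[-0.06,-0.02,0,0,0,-0.09,255,-0.122,-0.032,-0.01,0,0,-0.18,255,-0.187,-0.035,-0.01,0,0,-0.267,255,-0.25,-0.03,-0.01,0,0,-0.356,255,-0.315,-0.014,-0.01,0,0,-0.445,255,-0.375,0.01,-0.01,0,0,-0.533,255,-0.375,0.01,-0.01,0,0,-0.533,255],
)

```text
time_s: 9.78
ee_pos: [0.5525, -0.0221, 0.2226]
ee_rot: [[-0.664, 0.748, 0.006], [0.748, 0.664, 0.002], [-0.003, 0.005, -1.0]]
force: [-0.3, 0.6, -0.4]
gripper_width: 0.0002
```

Run:
```python
from arc import *
for c in ['scene','wrist','side']:
    d=shot(c,c+'6')
    print(c,[(np.array(x['centre']),round(x['confidence'],2)) for x in manip.place_of(c,'notch')[:2]])
    print(c,[(np.array(x['centre']),round(x['confidence'],2)) for x in manip.place_of(c,'pin')[:2]])
    print(c,[(np.array(x['centre']),round(x['confidence'],2)) for x in manip.place_of(c,'opening_left')[:2]])
arc([8,16,24,28,28],.018,.043,.223)
```

```text
scene [(array([ 0.5312, -0.0671,  0.2388]), 0.71)]
scene [(array([ 0.583 , -0.0915,  0.2152]), 0.64)]
scene [(array([ 0.5927, -0.0613,  0.2351]), 0.57)]
wrist []
wrist [(array([ 0.5951, -0.0085,  0.2236]), 0.41)]
wrist []
side [(array([ 0.5325, -0.0636,  0.2317]), 0.61)]
side []
side [(array([ 0.5957, -0.0592,  0.2363]), 0.97), (array([ 0.7038,  0.2505, -0.0007]), 0.27)]
t 10.375 pos [ 0.5525 -0.0216  0.223 ] alpha 131.87370339717486 off,out 0.017941169258846278 0.04299762928017283 F [ 1.012   0.1327 -0.2022] tq [-0.0046 -0.01    0.0124]
[np.float64(-0.061), np.float64(-0.021), np.float64(0.0), 0, 0, -0.089, 255, np.float64(-0.125), np.float64(-0.033), np.float64(0.0), 0, 0, -0.178, 255, np.float64(-0.19), np.float64(-0.036), np.float64(0.0), 0, 0, -0.267, 255, np.float64(-0.222), np.float64(-0.034), np.float64(0.0), 0, 0, -0.311, 255, np.float64(-0.222), np.float64(-0.034), np.float64(0.0), 0, 0, -0.311, 255]
```

View pics/wrist6.png

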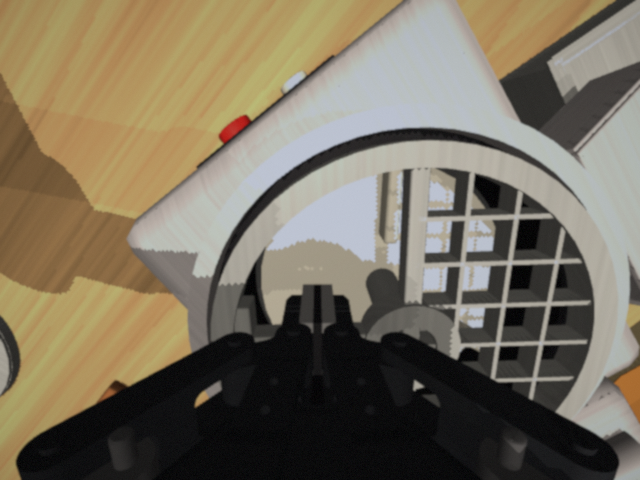

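Call:
carry_out(
  increments=[-0.061,-0.021,0,0,0,-0.09,255,-0.125,-0.033,0,0,0,-0.178,255,-0.19,-0.036,0,0,0,-0.267,255,-0.27,-0.031,0,0,0,-0.378,255,-0.27,-0.031,0,0,0,-0.378,255],
)

```text
time_s: 11.0
ee_pos: [0.5684, -0.0443, 0.2227]
ee_rot: [[-0.969, 0.246, 0.006], [0.246, 0.969, 0.002], [-0.005, 0.003, -1.0]]
force: [-0.1, 0.3, 0.7]
gripper_width: -0.0
```

Run:
```python
from arc import *
for c in ['scene','side']:
  for k in range(2):
    d=shot(c,c+'7')
    for t in ['notch','pin','opening_left','opening_right','rim_centre']:
      print(c,t,[(np.array(x['centre']),round(x['confidence'],2),np.degrees(np.arctan2(*(np.array(x['centre'])[:2]-A)[::-1]))) for x in manip.place_of(c,t)[:1]])
state()
```

```text
scene notch [(array([ 0.5788, -0.0911,  0.2367]), 0.63, np.float64(-101.78987231076643))]
scene pin [(array([ 0.5831, -0.0918,  0.2166]), 0.82, np.float64(-98.90723228930962))]
scene opening_left [(array([ 0.6238, -0.0592,  0.2339]), 0.72, np.float64(-62.70318677068044))]
scene opening_right [(array([ 0.5476, -0.0334,  0.2339]), 0.93, np.float64(-151.00512045835268))]
scene rim_centre [(array([ 0.5953, -0.0055,  0.2235]), 0.97, np.float64(146.30993247401975))]
scene notch [(array([ 0.5767, -0.0898,  0.2394]), 0.58, np.float64(-103.33991864561068))]
scene pin [(array([ 0.5823, -0.0896,  0.2173]), 0.96, np.float64(-99.67411498087647))]
scene opening_left [(array([ 0.6219, -0.056 ,  0.2363]), 0.89, np.float64(-62.92995102302364))]
scene opening_right [(array([ 0.5468, -0.0339,  0.2352]), 0.82, np.float64(-150.95518503110495))]
scene rim_centre [(array([ 0.5973, -0.0049,  0.2251]), 0.56, np.float64(60.25511870305707))]
side notch [(array([ 0.5779, -0.0895,  0.2362]), 0.75, np.float64(-102.60170306360325))]
side pin [(array([ 0.6055, -0.4938,  0.0176]), 0.2, np.float64(-88.94235191075258)
[... 212 characters left out ...]
[(array([ 0.5938, -0.0071,  0.2231]), 0.55, np.float64(-163.49563861824518))]
side notch [(array([ 0.5746, -0.0908,  0.2335]), 0.97, np.float64(-104.52974867513647))]
side pin [(array([ 0.5801, -0.0877,  0.2116]), 0.65, np.float64(-101.39112624987273))]
side opening_left [(array([ 0.6256, -0.0496,  0.2367]), 0.75, np.float64(-56.09671152498685))]
side opening_right [(array([ 0.5525, -0.0367,  0.2328]), 0.94, np.float64(-145.35905248808373))]
side rim_centre [(array([ 0.596 , -0.0023,  0.2243]), 0.89, np.float64(97.12501634890259))]
t 12.2 pos [ 0.5683 -0.0438  0.2231] alpha 165.893335297851 off,out 0.01824736717012445 0.043251177181221886 F [0.0556 0.1723 0.7067] tq [-0.019   0.0206  0.0096]
```

Call:
carry_out(
  increments=[-0.02,-0.005,0,0,0,-0.03,255,-0.02,-0.005,0,0,0,-0.03,255,0.05,0,0,0,0,-0.03,255],
)

```text
time_s: 12.58
ee_pos: [0.5635, -0.0426, 0.2229]
ee_rot: [[-0.98, 0.199, 0.007], [0.199, 0.98, 0.002], [-0.006, 0.003, -1.0]]
force: [-0.1, -0.4, 0.4]
gripper_width: -0.0002
```

Call:
carry_out(
  increments=[0,0,-0.4,0,0,0,255,0,0,-0.9,0,0,0,255,0,0,-1,0,0,0,255],
)

```text
time_s: 12.95
ee_pos: [0.5637, -0.0419, 0.326]
ee_rot: [[-0.98, 0.2, 0.012], [0.2, 0.98, 0.001], [-0.011, 0.004, -1.0]]
force: [-0.3, 0.1, 0.1]
gripper_width: 0.0004
```

Run:
```python
from arc import *
state()
d=shot('wrist','wrist8')
for k in range(3):
    for t in ['notch','pin','rim_centre','hub_top']:
      print(t,[(np.array(x['centre']),round(x['confidence'],2),np.degrees(np.arctan2(*(np.array(x['centre'])[:2]-A)[::-1])),proj(d,np.array(x['centre']))) for x in manip.place_of('wrist',t)[:1]])
    d=manip.read_camera('wrist')
```

```text
t 12.95 pos [ 0.5637 -0.0419  0.326 ] alpha 168.48597289804133 off,out 0.025033724167338987 0.04140998647411602 F [-0.331   0.0853  0.1346] tq [ 0.0225  0.022  -0.029 ]
notch [(array([ 0.5764, -0.0915,  0.2346]), 0.77, np.float64(-103.27424976579212), (np.float64(255.0355950109343), np.float64(269.94594502092406)))]
pin [(array([ 0.5785, -0.091 ,  0.2124]), 0.78, np.float64(-101.99770834180539), (np.float64(260.9985894320198), np.float64(261.77240651767653)))]
rim_centre [(array([ 0.5973, -0.0076,  0.2267]), 0.69, np.float64(-58.39249775375036), (np.float64(367.42857248974275), np.float64(270.4866846958484)))]
hub_top [(array([ 0.5929, -0.001 ,  0.2371]), 0.74, np.float64(124.18612248637541), (np.float64(377.2901383611746), np.float64(268.8764400485376)))]
notch [(array([ 0.578 , -0.0907,  0.2352]), 0.69, np.float64(-102.36337973188094), (np.float64(257.7453504676206), np.float64(276.6974676804676)))]
pin [(array([ 0.5753, -0.0922,  0.2107]), 0.92, np.float64(-103.86347711252785), (np.float64(260.21169043352756), np.float64(262.0457509376866)))]
rim_centre [(array([ 0.5979, -0.0109, 
[... 160 characters left out ...]
95, np.float64(112.10944834375204), (np.float64(381.80173164304955), np.float64(273.97505178762697)))]
notch [(array([ 0.5775, -0.0903,  0.2356]), 0.78, np.float64(-102.74528947313287), (np.float64(257.38479285327855), np.float64(275.2754883567485)))]
pin [(array([ 0.5785, -0.0912,  0.2107]), 0.63, np.float64(-101.97026137346738), (np.float64(261.773006467675), np.float64(264.57319634775405)))]
rim_centre [(array([ 0.5975, -0.0082,  0.2241]), 0.78, np.float64(-62.241459398939966), (np.float64(368.2743367320086), np.float64(273.3548850872038)))]
hub_top [(array([ 0.597 , -0.0007,  0.2348]), 0.65, np.float64(84.89783474764238), (np.float64(380.21843197973436), np.float64(276.45778526886284)))]
```

View pics/wrist8.png

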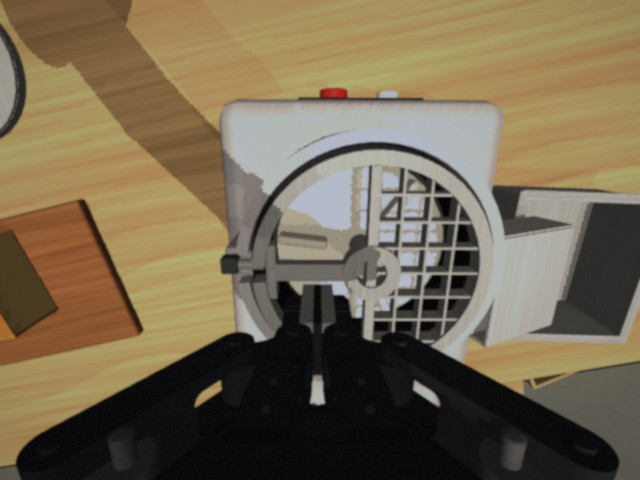

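Run:
```python
from arc import *
im=cv2.imread('pics/wrist8.png'); cv2.imwrite('pics/w8c.png',cv2.resize(im[215:325,215:355],(763,600),interpolation=cv2.INTER_CUBIC))
d=manip.read_camera('wrist')
f,cx,cy=K(d);v,u=np.mgrid[:480,:640];z=d['z_map']
W=(np.stack([(u-cx)/f*z,(v-cy)/f*z,z],-1)-d['t'])@np.array(d['R'])
# hub/spoke: points at z ~.233 between r 25 and 75
P=W[...,:2]-A;r=np.hypot(P[...,0],P[...,1]);th=np.degrees(np.arctan2(P[...,1],P[...,0]))
for a in (30,40,50,60,70):
    k=(z>0)&(abs(r-a/1000)<.004)&(abs(W[...,2]-.233)<.0035)&(abs(th+101)<25)
    print(a,k.sum(),th[k].min(),th[k].max(),th[k].mean(),W[k][:,2].mean())
# pin outside part: z~.2145, r>.106
k=(z>0)&(abs(r-.112)<.02)&(W[...,2]>.205)&(abs(th+101)<15)
for a in np.arange(.078,.13,.003):
    q=k&0 if 0 else (z>0)&(abs(r-a)<.0015)&(abs(th+101)<14)
    if q.sum(): print(round(a,3),'zmed by th',[ (t,round(float(np.median(W[...,2][q&(abs(th-t)<1)])),3)) for t in range(-113,-88,2) if (q&(abs(th-t)<1)).any()])
# machine edges
k=((z>0)&(W[...,2]>.1)&(W[...,2]<.2)&(r<.25)).astype(np.uint8)
```

```text
30 201 -117.13154191938251 -86.14290737778244 -102.84995945398482 0.23362722637884598
40 200 -112.97346515521569 -90.12593251964701 -102.47092619956895 0.23348004267206116
50 204 -109.98709539328993 -92.94239303149305 -102.26512212596882 0.2335314179380635
60 205 -108.87608481282452 -94.39831745278777 -102.15976713729746 0.23357180828573984
70 258 -116.15547555166599 -87.65840745986615 -102.09219564583486 0.23356524216051694
0.078 zmed by th [(-113, 0.234), (-111, 0.234), (-109, 0.234), (-107, 0.234), (-105, 0.234), (-103, 0.234), (-101, 0.233), (-99, 0.234), (-97, 0.234), (-95, 0.234), (-93, 0.233), (-91, 0.233), (-89, 0.234)]
0.081 zmed by th [(-113, 0.378), (-111, 0.235), (-109, 0.235), (-107, 0.235), (-105, 0.154), (-103, 0.154), (-101, 0.154), (-97, 0.232), (-95, 0.236), (-93, 0.236), (-91, 0.235), (-89, 0.235)]
0.084 zmed by th [(-113, 0.399), (-111, 0.236), (-109, 0.236), (-107, 0.235), (-105, 0.154), (-103, 0.154), (-101, 0.219), (-99, 0.217), (-97, 0.229), (-95, 0.236), (-93, 0.236), (-91, 0.236), (-89, 0.236)]
0.087 zmed by th [(-113, 0.236), (-111, 0.236), (-109, 0.236), (
[... 1468 characters left out ...]
 [(-113, 0.148), (-111, 0.15), (-107, 0.196), (-105, 0.216), (-103, 0.221), (-101, 0.221), (-99, 0.222)]
0.117 zmed by th [(-113, 0.149), (-111, 0.149), (-109, 0.149), (-107, 0.191), (-105, 0.217), (-103, 0.221), (-101, 0.221), (-99, 0.22)]
0.12 zmed by th [(-113, 0.148), (-111, 0.148), (-109, 0.147), (-107, 0.147), (-105, 0.147)]
0.123 zmed by th [(-113, 0.147), (-111, 0.147), (-109, 0.146), (-107, 0.146), (-105, 0.146), (-103, 0.146)]
0.126 zmed by th [(-113, 0.145), (-111, 0.145), (-109, 0.145), (-107, 0.144), (-105, 0.145), (-103, 0.145), (-101, 0.145)]
0.129 zmed by th [(-113, 0.144), (-111, 0.144), (-109, 0.143), (-107, 0.143), (-105, 0.143), (-103, 0.143), (-101, 0.142), (-99, 0.143)]
```

View pics/w8c.png

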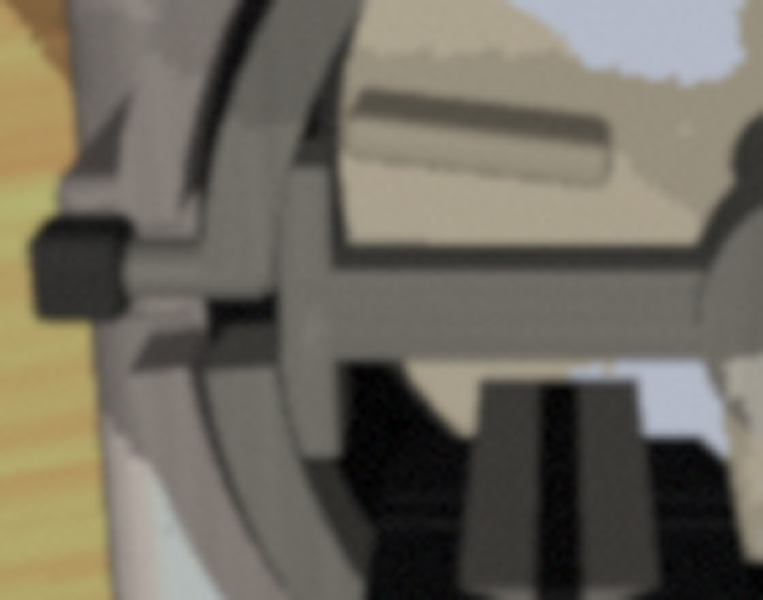

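Run:
```python
from arc import *
d=manip.read_camera('wrist')
f,cx,cy=K(d);z=d['z_map']
v,u=np.mgrid[:480,:640]
W=(np.stack([(u-cx)/f*z,(v-cy)/f*z,z],-1)-d['t'])@np.array(d['R'])
P=W[...,:2]-A;r=np.hypot(P[...,0],P[...,1]);th=np.degrees(np.arctan2(P[...,1],P[...,0]))
for uu in (242,246,250,254,258,262):
    print(uu)
    for vv in range(250,285):
        print((vv,round(float(th[vv,uu]),1),round(float(r[vv,uu])*1e3),round(float(W[vv,uu,2])*1e3)),end=' ')
    print()
# machine yaw from top edges: body points height .1-.2
for nm,c in [('front',np.array([-.14,0])),]:
    pass
s=manip.sense();Rt=np.array(s['ee_rot'])
g=(W-np.r_[A,0])@Rt  # tool-aligned coords about axis
print('front edge:')
for uu in range(240,490,20):
    col=[vv for vv in range(60,160) if z[vv,uu]>0 and W[vv,uu,2]>.13]
    if col: vv=col[0]; print(uu,vv,W[vv+4,uu])
```

```text
242
(250, -111.8, 100, 226) (251, -111.1, 100, 225) (252, -110.6, 100, 225) (253, -110.4, 100, 226) (254, -109.8, 100, 225) (255, -109.6, 100, 226) (256, -108.9, 100, 225) (257, -108.5, 100, 226) (258, -104.7, 103, 211) (259, -104.1, 103, 210) (260, -103.8, 103, 211) (261, -103.3, 103, 211) (262, -104.0, 102, 216) (263, -103.7, 102, 217) (264, -103.4, 101, 218) (265, -103.2, 101, 219) (266, -102.8, 101, 219) (267, -102.1, 101, 219) (268, -102.0, 101, 220) (269, -101.7, 101, 221) (270, -101.2, 101, 221) (271, -100.2, 102, 219) (272, -99.7, 102, 219) (273, -97.3, 104, 210) (274, -96.7, 104, 209) (275, -95.9, 105, 208) (276, -95.5, 105, 208) (277, -83.6, 125, 147) (278, -83.1, 126, 147) (279, -82.5, 126, 147) (280, -82.3, 126, 148) (281, -94.5, 104, 215) (282, -94.6, 103, 218) (283, -94.8, 103, 220) (284, -94.7, 102, 222) 
246
(250, -112.0, 97, 225) (251, -111.4, 97, 225) (252, -111.1, 97, 226) (253, -110.8, 97, 226) (254, -110.0, 97, 225) (255, -109.8, 97, 226) (256, -109.3, 97, 226) (257, -108.6, 97, 225) (258, -104.9, 100, 211) (259, -104.4, 100, 211) (260, -103.7, 100, 210) (261, -1
[... 3462 characters left out ...]
8) (273, -96.1, 88, 209) (274, -95.8, 88, 210) (275, -95.3, 88, 210) (276, -94.4, 88, 209) (277, -94.0, 88, 209) (278, -96.5, 86, 221) (279, -96.7, 85, 223) (280, -96.5, 85, 225) (281, -96.6, 85, 227) (282, -97.1, 84, 230) (283, -96.9, 84, 232) (284, -97.0, 84, 234) 
front edge:
240 102 [ 0.4503 -0.0898  0.1436]
260 101 [ 0.4529 -0.0721  0.1422]
280 101 [ 0.4564 -0.0545  0.1419]
300 101 [ 0.4599 -0.0368  0.1408]
320 102 [ 0.4646 -0.0193  0.1449]
340 102 [ 0.4681 -0.0015  0.1433]
360 102 [0.4716 0.0161 0.1437]
380 102 [0.4751 0.034  0.1421]
400 102 [0.4787 0.0517 0.1426]
420 102 [0.4823 0.0696 0.142 ]
440 102 [0.4859 0.0873 0.1421]
460 102 [0.4895 0.1048 0.1428]
480 102 [0.4931 0.1227 0.1423]
```

Spoke, notch, pin, the slot in the wall and the machine's front edge all give about -101.5°, within 0.3° of each other. The notch is over the pin, so I'll move over the hub and press.

Call:
carry_out(
  increments=[-0.25,0.41,0,0,0,0,255,-0.25,0.41,0.3,0,0,0,255,-0.25,0.41,0.7,0,0,0,255,-0.25,0.41,0.82,0,0,0,255,-0.25,0.41,0.82,0,0,0,255],
)

```text
time_s: 14.48
ee_pos: [0.596, -0.0074, 0.2412]
ee_rot: [[-0.98, 0.199, 0.006], [0.199, 0.98, 0.002], [-0.006, 0.003, -1.0]]
force: [0.7, -0.2, 0.6]
gripper_width: -0.0001
```

Run:
```python
from arc import *
state()
```

```text
t 14.475 pos [ 0.596  -0.0074  0.2412] alpha 168.52018250408437 off,out 0.0002336890939107496 0.0011641593596862297 F [ 0.7029 -0.1641  0.5906] tq [0.0092 0.0089 0.0387]
```

Call:
carry_out(
  increments=[0,0,0.02,0,0,0,255,0,0,0.04,0,0,0,255,0,0,0.06,0,0,0,255,0,0,0.075,0,0,0,255],
)

```text
time_s: 14.98
ee_pos: [0.5963, -0.0074, 0.2343]
ee_rot: [[-0.98, 0.199, 0.007], [0.199, 0.98, 0.002], [-0.006, 0.003, -1.0]]
force: [-0.8, -1.0, 6.1]
gripper_width: 0.0001
```

Call:
carry_out(
  increments=[0,0,0.01,0,0,0,255,0,0,0.02,0,0,0,255],
)

```text
time_s: 15.22
ee_pos: [0.5963, -0.0074, 0.233]
ee_rot: [[-0.98, 0.199, 0.007], [0.199, 0.98, 0.001], [-0.007, 0.002, -1.0]]
force: [-2.1, -0.9, 6.8]
gripper_width: 0.0001
```

It goes down at 6–7 N, as it should. Continuing.

Call:
carry_out(
  increments=[0,0,0.015,0,0,0,255,0,0,0.03,0,0,0,255,0,0,0.04,0,0,0,255],
)

```text
time_s: 15.6
ee_pos: [0.5963, -0.0075, 0.2295]
ee_rot: [[-0.98, 0.199, 0.007], [0.199, 0.98, 0.001], [-0.007, 0.002, -1.0]]
force: [-2.2, -0.6, 6.0]
gripper_width: -0.0002
```

Call:
carry_out(
  increments=[0,0,0.01,0,0,0,255,0,0,0.02,0,0,0,255,0,0,0.03,0,0,0,255],
)

```text
time_s: 15.98
ee_pos: [0.5963, -0.0074, 0.2271]
ee_rot: [[-0.98, 0.199, 0.008], [0.199, 0.98, 0.0], [-0.008, 0.002, -1.0]]
force: [-2.5, -0.7, 5.7]
gripper_width: -0.0003
```

Call:
carry_out(
  increments=[0,0,0.01,0,0,0,255,0,0,0.02,0,0,0,255],
)

```text
time_s: 16.23
ee_pos: [0.5963, -0.0074, 0.2257]
ee_rot: [[-0.98, 0.2, 0.008], [0.2, 0.98, -0.001], [-0.008, 0.001, -1.0]]
force: [-2.6, -0.7, 5.4]
gripper_width: 0.0002
```

Call:
carry_out(
  increments=[0,0,0.01,0,0,0,255,0,0,0.015,0,0,0,255],
)

```text
time_s: 16.48
ee_pos: [0.5963, -0.0074, 0.2251]
ee_rot: [[-0.98, 0.2, 0.009], [0.2, 0.98, -0.001], [-0.009, 0.0, -1.0]]
force: [-4.3, -1.5, 13.3]
gripper_width: 0.0001
```

Call:
carry_out(
  increments=[0,0,0.01,0,0,0,255,0,0,0.01,0,0,0,255],
)

```text
time_s: 16.73
ee_pos: [0.5963, -0.0074, 0.2251]
ee_rot: [[-0.98, 0.2, 0.009], [0.2, 0.98, -0.002], [-0.009, -0.0, -1.0]]
force: [-2.8, -1.9, 10.0]
gripper_width: -0.0001
```

Call:
carry_out(
  increments=[0,0,0.015,0,0,0,255,0,0,0.025,0,0,0,255],
)

```text
time_s: 16.98
ee_pos: [0.5964, -0.0074, 0.2249]
ee_rot: [[-0.98, 0.2, 0.01], [0.2, 0.98, -0.004], [-0.011, -0.002, -1.0]]
force: [-10.0, -4.1, 29.6]
gripper_width: -0.0
```

The tip did not move at 30 N with its height at 0.2249, so the grid is home. I'll withdraw and check.

Call:
carry_out(
  increments=[0,0,-0.2,0,0,0,255,0,0,-0.6,0,0,0,255,0,0,-1,0,0,0,255,0,0,-1,0,0,0,255],
)

```text
time_s: 17.48
ee_pos: [0.5966, -0.006, 0.3286]
ee_rot: [[-0.98, 0.2, 0.016], [0.2, 0.98, -0.004], [-0.016, -0.0, -1.0]]
force: [-0.7, -0.1, -0.6]
gripper_width: 0.0002
```

Run:
```python
from arc import *
state()
d=shot('wrist','wrist9')
f,cx,cy=K(d);z=d['z_map'];v,u=np.mgrid[:480,:640]
W=(np.stack([(u-cx)/f*z,(v-cy)/f*z,z],-1)-d['t'])@np.array(d['R'])
P=W[...,:2]-A;r=np.hypot(P[...,0],P[...,1]);th=np.degrees(np.arctan2(P[...,1],P[...,0]))
for nm,a,b in [('grid rim',.083,.089),('chamber',.098,.103)]:
    for lo in range(-180,180,60):
        k=(z>0)&(r>a)&(r<b)&(th>lo)&(th<lo+60)&(abs(W[...,2]-.23)<.012)
        if k.sum()>20: print(nm,lo,k.sum(),np.median(W[...,2][k]))
for c in ['wrist','scene','side']:
    if c!='wrist': dd=shot(c,c+'9')
    for t in ['grid','notch','pin','hub_top','catch_pan','pusher','slicing_disc','cheese']:
        print(c,t,[(np.array(x['centre']),round(x['confidence'],2)) for x in manip.place_of(c,t)[:1]])
```

```text
t 17.475 pos [ 0.5966 -0.006   0.3286] alpha 168.46031892634946 off,out -8.394823368904483e-05 -0.00031269319757164867 F [-0.7275 -0.1298 -0.6185] tq [-0.0312 -0.0272  0.0245]
grid rim -180 1091 0.22546889994596556
grid rim -120 759 0.22549515207721585
grid rim -60 313 0.22555825009419114
grid rim 0 595 0.22550128887703766
grid rim 60 930 0.22542558064899554
grid rim 120 1169 0.22546771769487153
chamber -180 1118 0.2255514573420024
chamber -120 657 0.2254754106383928
chamber -60 259 0.22556060848378193
chamber 0 529 0.22541902915954928
chamber 60 907 0.22543828653628387
chamber 120 1185 0.22549708722802822
wrist grid [(array([ 0.6001, -0.0053,  0.2065]), 0.77)]
wrist notch [(array([ 0.577 , -0.0941,  0.2273]), 0.83)]
wrist pin [(array([ 0.5792, -0.0879,  0.2081]), 0.84)]
wrist hub_top [(array([ 0.592 , -0.0018,  0.2242]), 0.6)]
wrist catch_pan []
wrist pusher []
wrist slicing_disc [(array([0.5962, 0.0001, 0.2262]), 0.17)]
wrist cheese []
scene grid [(array([ 0.5963, -0.004 ,  0.2099]), 0.87)]
scene notch [(array([ 0.5792, -0.0904,  0.2283]), 0.82)]
scene pin [(array([ 0.5796, -0.0914,  0.2159]), 0.73)]
scene hub_top [(array([0.7066, 0.2439, 0.0023]), 0.25)]
scene catch_pan [(array([0.703 , 0.2483, 0.0069]), 0.97)]
scene pusher [(array([ 0.2963,  0.4278, -0.0014]), 0.59)]
scene slicing_disc [(array([ 0.3155, -0.4653, -0.0022]), 0.61)]
scene cheese [(array([ 0.6011, -0.4896,  0.018 ]), 0.95)]
side grid [(array([ 0.5995, -0.0075,  0.208 ]), 0.73)]
side notch [(array([ 0.5788, -0.0892,  0.224 ]), 0.62)]
side pin [(array([ 0.5786, -0.0882,  0.2139]), 0.86)]
side hub_top [(array([ 0.5969, -0.0097,  0.2245]), 0.77)]
side catch_pan [(array([0.7045, 0.2475, 0.0004]), 0.66)]
side pusher [(array([ 0.5834, -0.0879,  0.2249]), 0.6)]
side slicing_disc [(array([ 0.3156, -0.4649,  0.002 ]), 0.84)]
side cheese [(array([ 0.6053, -0.4946,  0.0189]), 0.86)]
```

View pics/wrist9.png

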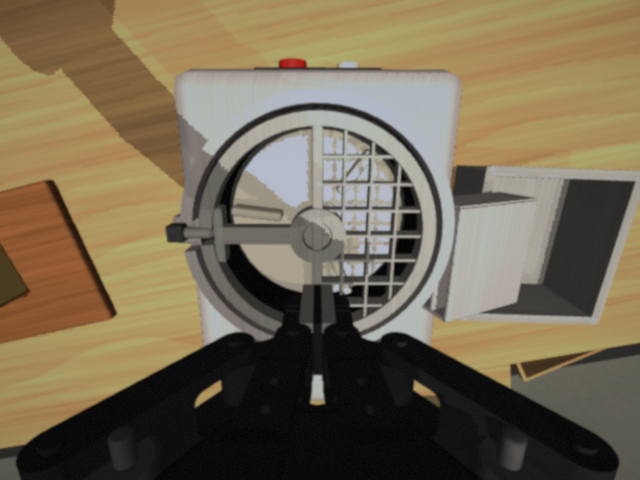

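The grid rim is flush with the chamber rim (both 0.2255) all the way round. The pin sits in the notch at about (200,235) px, and the robot is clear of everything. Handing in.

```bash
python3 -c "
from rig import manip
print(manip.job_done())"
```

```text
the job is handed in; nothing more can be done
None
```

The grid is seated: its notch is over the locating pin and it is fully home, flush with the chamber rim. I handed the job in at about 18 s of the 56 s.

- **Turning:** With the closed fingertip in the right-hand opening, I pushed the spoke about 173° counter-clockwise. The tip stayed beside the spoke, and forces on it were low each time I read them. Before pressing, the depth picture put notch and pin within about 0.3° of each other.
- **Pressing:** Pressing on the hub took about 5–7 N on the way down. The grid then stopped with its top at 0.225 m. A last check push reached 30 N with no further movement, well above the 15 N that already means home, so it was firmer than it needed to be. No other reading was near the limits.
- **Last checks:** After withdrawing, the grid rim and chamber rim both measured 0.2255 m all the way round, and the pin sits in the notch. The pan, slicing disc, pusher and cheese are where they were, within measuring error.
- **Disagreements:** A few network reports were false: the side camera put the pusher on the machine, and the scene camera put the hub on the pan, at 0.25 confidence. I disregarded these because they did not fit the pictures or the other readings.

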